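# Turn over the finished job's flip marker

## Robot

A 7-joint arm with a two-finger parallel gripper is mounted at the origin on a cart in front of the work surface, level with it; the furniture and walls round the work are solid. World frame = base frame: x ahead of the robot, y to its left, z up, the work surface at z = 0. Lengths are in m, angles in rad, forces in N, time in s.
With the tool pointing down it reaches from about 0.425 to 0.925 m from the base axis. Payload 6.8 kg.
Tool frame: the origin (TCP) lies midway between the tips of the shut fingers; the grasp point (between the pads) lies 19 mm behind it; x points along the fingers, y is the direction in which the jaws open and shut, and the axes are right-handed (so a half turn about x gives the same grasp; the last joint's range is limited). The gripper opens to 85 mm and grips with 20 to 120 N. Pads are 22 mm wide; open, the fingers measure 114 mm over their backs; the gripper's body (76 mm by 85 mm) begins 54 mm behind the grasp point. The pads swing forward as they close: fully open they stand 13 mm farther back than shut.
Start: joints at [1.223, 0.477, 0.022, 1.555, -0.011, 1.109, -0.083], TCP at [0.16, -0.656, 0.231] pointing down, gripper open.
Joint ranges: [-2.96, 2.96], [-0.34, 2.1], [-1.41, 1.46], [0.24, 2.44], [-1.37, 4.51], [0.17, 1.92], [-2.96, 2.96]. Speed limits (rad/s): [2.39, 2.39, 3.14, 3.14, 3.14, 3.14, 3.14].

## Interface

Orientations are given as a rotation vector (axis times angle).
In Python, from bench import r, viewer, nets gives the robot as it stands.
- The arm moves only by the shell command python3 -m pendant 'ROWS' [FORCE]. ROWS is JSON, one flat list of numbers, 5 for each row, row after row: the finger opening in mm, from 0 to 85.4, then the shift along the tool's x, y, z in mm, then the turn about the tool's x in rad. A call has 1 to 20 rows; each row shifts and turns the commanded pose from where the row before left it, along the tool's axes as they then stand; what a row does not reach is not made up. A row lasts 1/8 s, in which the tool goes at most 62.5 mm and 10.7 degrees, less where a joint would pass 70% of its speed; a pose out of reach is approached as far as the arm can. A call with a gripper value outside its range is refused whole. The fingers move at their own pace and stop on an object; FORCE is the grip in N (left out, the last holds). Time passes only in rows, so rows that do not move let the fingers close. It gives the time, the measured TCP pose, the force and the opening at its end, in the units of the state.
- r.get_obs(): the state, without advancing time (a new reading comes with each control period).
- viewer.grab_frame(name): name is "side" or "top"; returns (picture, depth): 384x512x3 uint8, red, green, blue; 384x512 float32, m along the optical axis (not along the pixel's ray), 0 where there is no reading.
- viewer.calibration(name): a dict with "mtx" (3x3 intrinsics, pixels), "distortion" ([k1, k2, p1, p2, k3] as OpenCV has them; the pictures are not rectified), "world_to_cam" (4x4, takes a point from world to camera coordinates). Camera axes: x right, y up, looking along -z (the intrinsics and any distortion apply to the point x, -y, -z); pixel columns grow to the right and rows downward; lengths in m; the calibration is good to about 2 mm. A picture is of the moment at which its call begins. calibration takes no time and is no camera call.
- r.hand_in(): hands the job in, once; it reports no verdict.
Trained networks look in the newest picture that a camera, given by its name, has taken for a name from the list of things; names that differ only in an ending like _2 or _b are one class to them, and where a whole thing is asked for, a point or a joint stands for the part that bears it (a point fixed in the world has none). Each returns a list of dicts, best first, with "score" (0 to 1); they miss things now and then, are a little off and sometimes report something else, mostly with a low value. They report only what shows in the picture. A call takes as long as a camera call.
- nets.look_for(name, camera): "location" ([x, y, z] in m, in world coordinates, good to about 4 mm: the middle of the surface that is visible of it).
- nets.silhouettes(name, camera): "mask" (384x512 bool, what is visible of it).
The state is a dict: "clock": time; "joints": joint angles; "qvel": joint speeds; "tau": joint torques, N m; "tcp_pos": TCP position; "orientation": TCP orientation; "contact_force": force on the tool from outside, world axes, zero at the start; "moment": the same for the moment, N m; "grip_width": finger opening in m.
Only numpy, scipy, OpenCV 4.12 (cv2) and the standard library are available. Lean on these libraries where they do the work, as an engineer would, in place of code of your own. Each camera call takes 0.05 s, during which the arm holds its last target. There are 200 camera calls.

## Task

The hollowed maple blank is finished, so turn its flip marker (the one standing just behind the blank, on the side away from the robot) right over to the other side, so that the paddle lies flat on its stops with the ring showing instead of the bar. Only press and push the paddle and its tail gently with the fingertips: do not lift, tip or shove the marker. Leave the other marker, behind the little plane, showing its bar, and leave the blank, the plane, the tools, clamps and mug where they are.

Things in the scene. Friction and masses are not known exactly. Their poses are not given: they have to be found in the camera images.
- marker_blank: Flip marker for the maple blank, the one to turn: dark steel base plate 110 (x) x 150 (y) x 12 mm, about 1 kg, loose. Two steel cheeks (x = +-42 mm, 5 mm thick, 85 mm high) carry a pivot along its x, over mid-base. Origin: centre of the underside, z up. Yaw within 0.4 rad of 0: paddle to the robot's left at the start, tail to the right.
- paddle_blank (a joint): rad, turning about the marker's +x. 0: paddle level on its stops towards the marker's +y, raised straight bar up; pi/2: paddle straight up, tail down; pi: paddle level on its stops towards -y, raised ring up. Friction (0.03 N m) keeps it wherever it is left; it does not fall by itself. Starts between 0 and 0.25.
- marker_blank_pivot (a point): Pivot of that marker, midway between the cheeks, 70 mm above the bench. Here turns a 5 mm aluminium plate, mid-plane through the pivot: paddle on one side, short tail on the other; pressing the tail down raises the paddle. Stop lugs on the cheeks, 20 to 25 mm from the pivot in y, 31 mm and more from the middle in x, hold the paddle level at either end.
- paddle_blank_tip (a point): Middle of the free edge of that marker's paddle (70 mm wide in x, edge 62 mm from the pivot), half way through the plate's thickness.
- paddle_blank_tail (a point): Middle of the end of its tail (30 mm wide in x, end 40 mm from the pivot, opposite the paddle), half way through the thickness. Clear space below it down to the base plate.
- marker_plane: The other, identical flip marker, which stands behind the little plane; leave it alone. Its yaw is within 0.4 rad of pi, so its paddle points to the right as the robot sees it. Same frame as marker_blank.
- paddle_plane (a joint): rad, the same meaning as paddle_blank for the other marker; starts between 0 and 0.25 (bar up) and must stay so.
- paddle_plane_tip (a point): Middle of the free edge of the other marker's paddle.
- blank: The finished job: a loose maple block with a hollow, 45 x 140 x 35 mm, lying along the near edge of its marker. Origin: centre of its underside.
- plane: Small bronze finger plane, 27 x 60 x 36 mm, loose, lying at the near edge of the other marker. Origin: centre of its underside.
- chisel: Chisel with a wooden handle, 237 x 26 x 30 mm, loose between the markers, pointing away from the robot. Origin: centre of its underside.
- screwdriver: Screwdriver with a dark blue handle, 197 x 26 x 30 mm, loose between the markers. Origin: centre of its underside.
- spool_clamp: Small wooden spool clamp, 34 x 115 x 31 mm, loose at the left edge. Origin: centre of its underside.
- spring_clamp: Spring clamp, 84 x 148 x 23 mm, loose at the right. Origin: centre of its underside.
- mug: Mug, 82 x 116 x 94 mm, at the back. Origin: centre of its underside.

How it is judged:
By the outcome, as a careful person would: the job done as asked, in the order asked, and still so for the second after the job is handed in, with the robot touching nothing.
It also fails if it takes over 37 s, if anything falls off the work surface, if the arm or the gripper's body presses on something with over 40 N, if the wrist force passes 120 N, or if a joint passes its speed limit or range.

## Working session

There is one attempt and no reset: what is moved stays moved. The work goes in short steps, Python scripts to look and compute and a shell command to move; the robot and the scene stay as the last step left them, time stands still between calls to the robot, and variables do not carry over. Pictures are saved under pics/ and viewed, about 8 in all and at most 12, crops included, and the job is handed in when it is done.

```bash
ls; mkdir -p pics; cat > h.py <<'E'
from bench import r, viewer, nets
import numpy as np, cv2
from scipy.spatial.transform import Rotation as R
def pts(name,depth):
    c=viewer.calibration(name);K=np.array(c["mtx"]);d=np.array(c["distortion"]);T=np.linalg.inv(np.array(c["world_to_cam"]))
    v,u=np.mgrid[0:384,0:512]
    n=cv2.undistortPoints(np.stack([u,v],-1).reshape(-1,1,2).astype(np.float64),K,d).reshape(384,512,2)
    P=np.stack([n[...,0]*depth,-n[...,1]*depth,-depth],-1)
    return P@T[:3,:3].T+T[:3,3]
def proj(name,p):
    c=viewer.calibration(name);W=np.array(c["world_to_cam"]);q=W[:3,:3]@np.array(p)+W[:3,3]
    return cv2.projectPoints(np.array([[q[0],-q[1],-q[2]]]),np.zeros(3),np.zeros(3),np.array(c["mtx"]),np.array(c["distortion"]))[0].ravel()
E
python3 - <<'E'
from h import *
ims=[]
for c in("top","side"):
    im,d=viewer.grab_frame(c); np.savez(f"/tmp/{c}0.npz",im=im,d=d)
    cv2.imwrite(f"pics/{c}0.png",cv2.resize(im[...,::-1],(800,600),interpolation=cv2.INTER_CUBIC))
    for n in("marker_blank","paddle_blank","paddle_blank_tip","paddle_blank_tail","marker_blank_pivot","marker_plane","blank","mug"):
        for o in nets.look_for(n,c)[:3]: print(c,n,np.round(o["location"],3),round(o["score"],2))
s=r.get_obs();print(s["clock"],s["tcp_pos"],s["orientation"],R.from_rotvec(s["orientation"]).as_matrix().round(3))
E
```

```text
pics
top marker_blank [ 0.474 -0.301  0.017] 0.56
top paddle_blank [ 0.479 -0.292  0.08 ] 0.69
top paddle_blank_tip [ 0.476 -0.292  0.081] 0.58
top paddle_blank_tail [ 0.48  -0.293  0.075] 0.79
top marker_blank_pivot [ 0.47 -0.3   0.01] 0.93
top marker_blank_pivot [ 0.476 -0.289  0.078] 0.35
top marker_blank_pivot [ 0.41  -0.091  0.022] 0.17
top blank [ 0.38  -0.294  0.032] 0.64
top mug [0.796 0.163 0.035] 0.89
top mug [0.565 0.16  0.075] 0.28
side marker_blank [ 0.47  -0.293  0.009] 0.97
side paddle_blank [ 0.47  -0.281  0.076] 0.42
side paddle_blank [ 0.468 -0.292  0.012] 0.33
side paddle_blank_tip [ 0.474 -0.278  0.084] 0.53
side paddle_blank_tail [ 0.473 -0.281  0.078] 0.57
side marker_blank_pivot [ 0.47  -0.296  0.012] 0.74
side marker_plane [0.557 0.196 0.016] 0.88
side blank [ 0.37  -0.285  0.026] 0.78
side mug [0.769 0.18  0.059] 0.85
0.9 [ 0.16034627 -0.65571359  0.23135222] [ 2.09411009  0.2521651  -2.09401329] [[ 0.     0.237 -0.971]
 [-0.    -0.971 -0.237]
 [-1.     0.    -0.   ]]
```

View pics/top0.png

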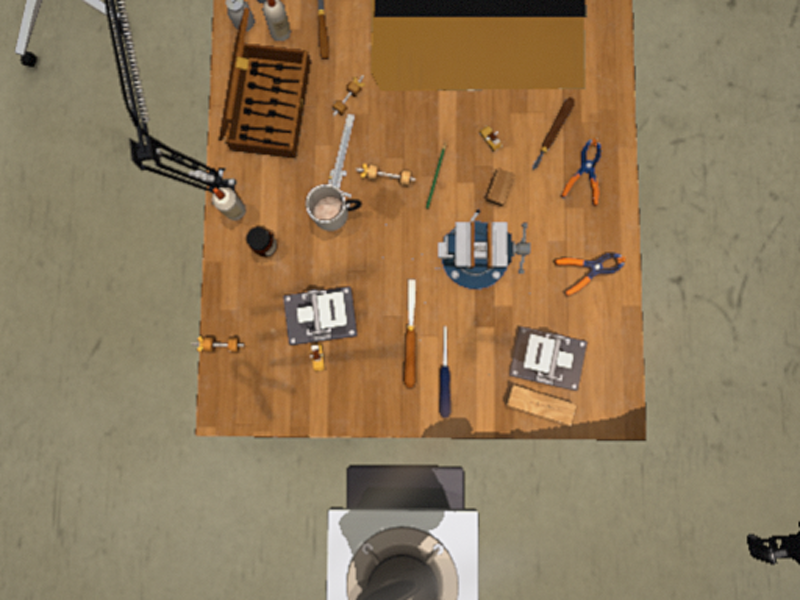

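View pics/side0.png

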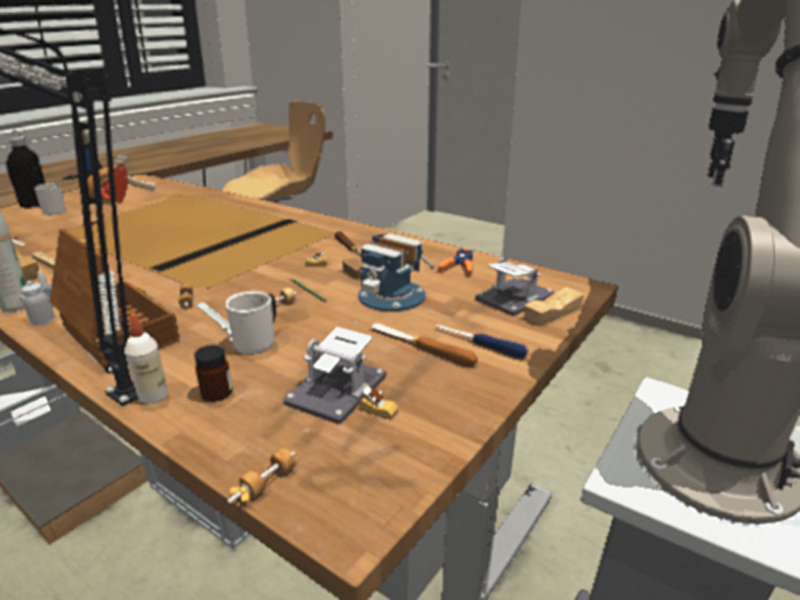

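```bash
python3 - <<'E'
from h import *
for c in("top","side"):
    z=np.load(f"/tmp/{c}0.npz");P=pts(c,z["d"]);ok=z["d"]>0
    x,y,h=P[...,0],P[...,1],P[...,2]
    box=ok&(abs(x-.47)<.1)&(abs(y+.29)<.12)
    for a,b in((.004,.02),(.06,.1)):
        m=box&(h>a)&(h<b)&(x>.40); q=P[m]
        rc=cv2.minAreaRect((q[:,:2]*1000).astype(np.float32)); print(c,a,b,m.sum(),rc,q.min(0).round(3),q.max(0).round(3))
    # height profile on grid 
    m=box&(h>.05)
    q=P[m]
    for yy in np.arange(-.37,-.21,.01):
        s=q[abs(q[:,1]-yy)<.005]
        if len(s): print(c,round(yy,2),len(s),"x",s[:,0].min().round(3),s[:,0].max().round(3),"z",np.percentile(s[:,2],[5,50,95]).round(3))
E
```

```text
top 0.004 0.02 1117 ((485.092529296875, -290.510009765625), (169.4730224609375, 238.5366668701172), 0.1149127334356308) [ 0.4   -0.41   0.004] [ 0.57  -0.171  0.02 ]
top 0.06 0.1 618 ((477.7529296875, -301.58001708984375), (100.3955307006836, 95.88526153564453), 78.3021240234375) [ 0.43  -0.351  0.06 ] [ 0.524 -0.246  0.092]
top -0.35 14 x 0.456 0.482 z [0.063 0.067 0.07 ]
top -0.34 40 x 0.456 0.515 z [0.063 0.067 0.073]
top -0.33 40 x 0.43 0.521 z [0.063 0.068 0.084]
top -0.32 59 x 0.43 0.523 z [0.064 0.074 0.081]
top -0.31 83 x 0.43 0.521 z [0.071 0.076 0.084]
top -0.3 89 x 0.43 0.524 z [0.068 0.078 0.083]
top -0.29 73 x 0.436 0.517 z [0.073 0.079 0.083]
top -0.28 74 x 0.436 0.519 z [0.066 0.082 0.086]
top -0.27 69 x 0.449 0.519 z [0.08  0.084 0.088]
top -0.26 62 x 0.452 0.522 z [0.082 0.086 0.09 ]
top -0.25 18 x 0.455 0.487 z [0.079 0.085 0.089]
side 0.004 0.02 597 ((457.6656494140625, -305.224365234375), (152.89683532714844, 143.03367614746094), 78.95350646972656) [ 0.4   -0.391  0.004] [ 0.541 -0.223  0.02 ]
side 0.06 0.1 209 ((476.3536376953125, -295.6489562988281), (98.18037414550781, 91.88912963867188), 67.49076080322266) [ 0.427 -0.346  0.061] [ 0.52  -0.243  0.086]
side -0.35 1 x 0.474 0.474 z [0.064 0.064 0.064]
side -0.34 5 x 0.456 0.505 z [0.062 0.064 0.066]
side -0.33 12 x 0.428 0.512 z [0.061 0.067 0.079]
side -0.32 13 x 0.429 0.514 z [0.063 0.074 0.083]
side -0.31 37 x 0.428 0.52 z [0.051 0.073 0.079]
side -0.3 38 x 0.427 0.516 z [0.057 0.074 0.081]
side -0.29 39 x 0.428 0.51 z [0.052 0.073 0.079]
side -0.28 19 x 0.437 0.516 z [0.062 0.079 0.082]
side -0.27 23 x 0.445 0.514 z [0.076 0.08  0.083]
side -0.26 20 x 0.448 0.517 z [0.08  0.083 0.085]
side -0.25 21 x 0.448 0.503 z [0.08  0.083 0.085]
side -0.24 2 x 0.458 0.461 z [0.084 0.084 0.084]
```

The top view shows the target marker with its base centred near px (549,357), its paddle (bar) to the left at (540,350) and its tail to the right at (566,360). The blank is at (542,403). The side view agrees, with the marker at (515,285). Next I fit the base, yaw and paddle angle.

```bash
python3 - <<'E'
from h import *
z=np.load("/tmp/top0.npz");P=pts("top",z["d"]);im=z["im"].astype(int);sat=im.max(-1)-im.min(-1)
x,y,h=np.moveaxis(P,-1,0)
box=(z["d"]>0)&(abs(x-.475)<.1)&(abs(y+.30)<.12)
m=box&(sat<45)&(im.max(-1)<140)&(h<.03)&(h>.003)
m=cv2.morphologyEx((m|(box&(h>.04)&(sat<45))).astype(np.uint8),cv2.MORPH_OPEN,np.ones((3,3)))
n,l,st,_=cv2.connectedComponentsWithStats(m);k=1+st[1:,4].argmax()
q=P[(l==k)&(h<.03)];print("base",cv2.minAreaRect((q[:,:2]*1000).astype(np.float32)),np.median(q[:,2]))
w=box&(im.min(-1)>150)&(h>.055)&(h<.1)
q=P[w];A=np.c_[q[:,:2]-[.475,-.301],np.ones(len(q))]
for i in range(4):
    c=np.linalg.lstsq(A,q[:,2],rcond=None)[0];e=abs(A@c-q[:,2]);A,q=A[e<.005],q[e<.005]
print("plane",c,len(q),"tilt",np.arctan(np.hypot(*c[:2])),"dir",np.arctan2(c[1],c[0])-np.pi/2)
u=c[:2]/np.hypot(*c[:2]);
print("along extents",np.percentile((q[:,:2]-[.475,-.301])@u,[0,2,50,98,100]))
im=np.ascontiguousarray(z["im"][...,::-1]);
v0,u0=[int(a) for a in proj("top",[.475,-.301,.03])[::-1]]
cv2.imwrite("pics/crop1.png",cv2.resize(im[v0-45:v0+45,u0-60:u0+60],None,fx=6,fy=6,interpolation=cv2.INTER_CUBIC));print(u0,v0)
E
```

```text
base ((476.116455078125, -310.2640380859375), (149.1406707763672, 109.5976333618164), 77.9041748046875) 0.012480996931385047
plane [0.04521929 0.2187282  0.07632993] 433 tilt 0.21974678293448235 dir -0.2038653021197101
along extents [-0.04901484 -0.04527565  0.00902506  0.0483295   0.05019732]
348 228
```

View pics/crop1.png

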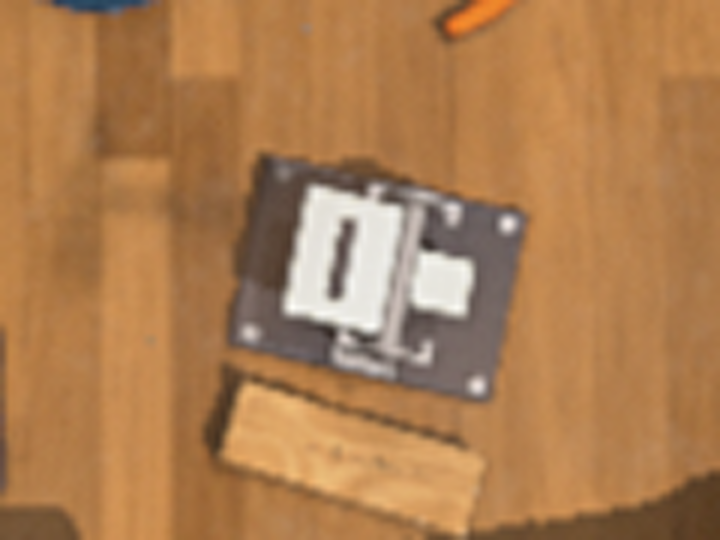

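Base centre and pivot are at (0.476, -0.310), yaw is -0.208 and the paddle angle is about 0.22. The paddle's own extents put the pivot in the same place. I'll close the fingers and align the tool with the marker first.

```bash
python3 -m pendant '[0,0,0,0,0.15, 0,0,0,0,0.15, 0,0,0,0,0.147, 0,0,0,0,0]' 20
cat > g.py <<'E'
from h import *
import sys
def rel():
    s=r.get_obs();M=R.from_rotvec(s["orientation"]).as_matrix();p=np.array(s["tcp_pos"])
    a=-.208;E=np.array([[np.cos(a),np.sin(a),0],[-np.sin(a),np.cos(a),0],[0,0,1]])
    print("t",round(s["clock"],2),"marker-frame TCP mm",(E@(p-[.476,-.310,0])*1000).round(1),"F",(E@np.array(s["contact_force"])).round(2),"grip",round(s["grip_width"],4))
    print("tool axes in marker frame\n",(E@M).round(3)); return p,M,E
def goto(my,mz,mx=0):
    p,M,E=rel();t=E.T@np.array([mx,my,mz])/1000+[.476,-.310,0]
    print("tool shift mm to",my,mz,(M.T@(t-p)*1000).round(1))
if __name__=="__main__": goto(*map(float,sys.argv[1:]))
E
python3 g.py -36 120
```

```text
clock: 1.4
tcp_pos: [0.1604, -0.6557, 0.2313]
orientation: [-2.113, 0.218, 2.113]
contact_force: [1.2, -0.7, -0.0]
grip_width: 0.0123
t 1.4 marker-frame TCP mm [-237.4 -403.4  231.3] F [ 1.34 -0.48 -0.01] grip 0.0123
tool axes in marker frame
 [[-0.     0.002 -1.   ]
 [-0.    -1.    -0.002]
 [-1.     0.     0.   ]]
tool shift mm to -36.0 120.0 [ 111.2 -366.9 -238.2]
```

```bash
python3 -m pendant '[0,0,-36.7,-23.8,0, 0,0,-36.7,-23.8,0, 0,0,-36.7,-23.8,0, 0,0,-36.7,-23.8,0, 0,0,-36.7,-23.8,0, 0,0,-36.7,-23.8,0, 0,0,-36.7,-23.8,0, 0,0,-36.7,-23.8,0, 0,0,-36.7,-23.8,0, 0,0,-36.7,-23.8,0, 0,37,0,0,0, 0,37,0,0,0, 0,37,0,0,0, 0,0,0,0,0, 0,0,0,0,0]'
python3 g.py -36 75
python3 - <<'E'
from h import *
im,d=viewer.grab_frame("side");v,u=230,330
u,v=[int(a) for a in proj("side",[.475,-.301,.07])]
v=max(v,60)
cv2.imwrite("pics/s2.png",cv2.resize(im[v-60:v+50,u-75:u+75,::-1],None,fx=5,fy=5,interpolation=cv2.INTER_CUBIC))
E
```

```text
clock: 3.28
tcp_pos: [0.4695, -0.3461, 0.1217]
orientation: [-2.115, 0.219, 2.111]
contact_force: [-0.3, 0.3, -0.7]
grip_width: -0.0
t 3.27 marker-frame TCP mm [  1.1 -36.6 121.7] F [-0.35  0.22 -0.69] grip -0.0
tool axes in marker frame
 [[ 0.002  0.002 -1.   ]
 [-0.001 -1.    -0.002]
 [-1.     0.001 -0.002]]
tool shift mm to -36.0 75.0 [46.7 -0.7  1.2]
```

View pics/s2.png

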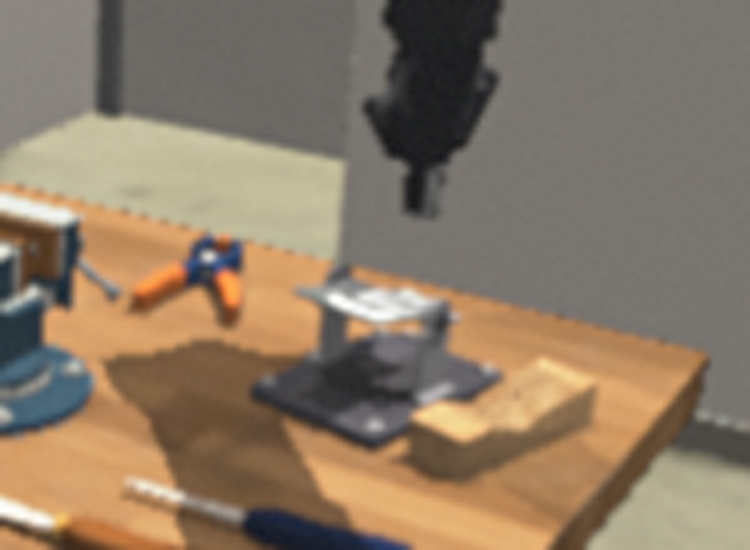

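The shut fingers (tip at px 425,215 in the crop) hang above the tail side and are well aligned. I'll press the tail down gently.

```bash
python3 -m pendant '[0,16,0,0,0, 0,16,0,0,0, 0,14,0,0,0, 0,5,0,0,0, 0,5,0,0,0, 0,5,0,0,0, 0,5,0,0,0, 0,0,0,0,0]'
python3 g.py -36 45
```

```text
clock: 4.32
tcp_pos: [0.4687, -0.3456, 0.0541]
orientation: [-2.112, 0.22, 2.112]
contact_force: [0.1, 0.1, 0.4]
grip_width: 0.0003
t 4.33 marker-frame TCP mm [  0.2 -36.3  54.1] F [0.08 0.12 0.4 ] grip 0.0003
tool axes in marker frame
 [[-0.     0.001 -1.   ]
 [-0.    -1.    -0.001]
 [-1.     0.     0.   ]]
tool shift mm to -36.0 45.0 [ 9.1 -0.4  0.2]
```

```bash
python3 -m pendant '[0,5,0,0,0, 0,5,0,0,0, 0,4,0,0,0, 0,0,0,0,0]'
python3 g.py -36 42
cat > look.py <<'E'
from h import *
import sys
im,d=viewer.grab_frame("side");u,v=[int(a) for a in proj("side",[.475,-.301,.07])]
cv2.imwrite(sys.argv[1],cv2.resize(im[v-60:v+50,u-75:u+75,::-1],None,fx=5,fy=5,interpolation=cv2.INTER_CUBIC))
E
python3 look.py pics/s3.png
```

```text
clock: 4.82
tcp_pos: [0.4685, -0.3454, 0.0398]
orientation: [-2.111, 0.219, 2.113]
contact_force: [0.6, -0.7, -0.5]
grip_width: 0.0002
t 4.83 marker-frame TCP mm [ -0.1 -36.2  39.8] F [ 0.73 -0.57 -0.55] grip 0.0002
tool axes in marker frame
 [[-0.001  0.001 -1.   ]
 [ 0.    -1.    -0.001]
 [-1.    -0.     0.001]]
tool shift mm to -36.0 42.0 [-2.2 -0.2 -0.1]
```

View pics/s3.png

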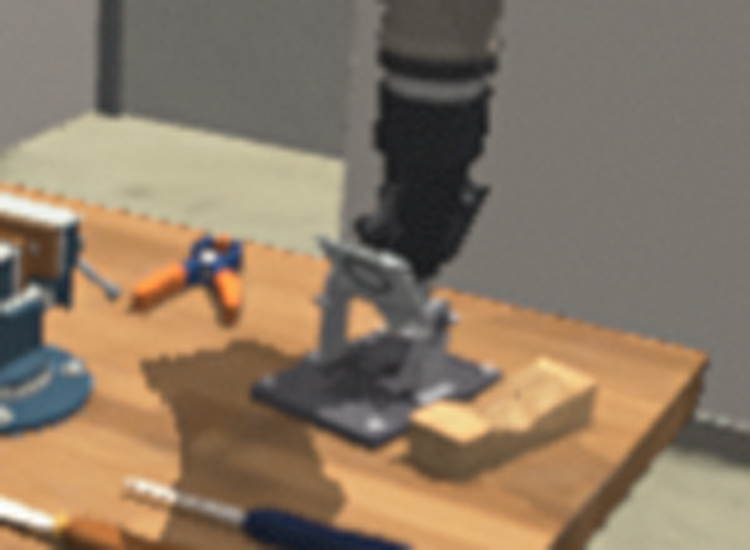

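The paddle stands up at about 50° with its tip near (325,245), and the marker and blank haven't moved. I'll lift, cross over to the paddle side, and lower there.

```bash
python3 -m pendant '[0,-20,0,0,0, 0,-40,0,0,0, 0,-40,0,0,0, 0,-20,0,0,0, 0,0,-40,0,0, 0,0,-40,0,0, 0,0,-40,0,0, 0,0,0,0,0, 0,30,0,0,0, 0,30,0,0,0, 0,0,0,0,0, 0,0,0,0,0]'
python3 g.py 20 97
```

```text
clock: 6.38
tcp_pos: [0.4938, -0.2289, 0.1012]
orientation: [-2.113, 0.221, 2.111]
contact_force: [-0.1, 0.3, -0.7]
grip_width: -0.0001
t 6.38 marker-frame TCP mm [  0.6  83.1 101.2] F [-0.2   0.26 -0.69] grip -0.0001
tool axes in marker frame
 [[ 0.001 -0.    -1.   ]
 [-0.    -1.     0.   ]
 [-1.     0.    -0.001]]
tool shift mm to 20.0 97.0 [ 4.2 63.1  0.6]
```

```bash
python3 -m pendant '[0,2,15,0,0, 0,2,13,0,0, 0,0,8,0,0, 0,0,8,0,0, 0,0,8,0,0, 0,0,8,0,0, 0,0,8,0,0, 0,0,8,0,0, 0,0,0,0,0]'
python3 g.py -5 97; python3 look.py pics/s4.png
```

```text
clock: 7.5
tcp_pos: [0.4774, -0.3034, 0.0962]
orientation: [-2.112, 0.221, 2.112]
contact_force: [-0.5, 0.3, -0.3]
grip_width: -0.0002
t 7.5 marker-frame TCP mm [ 0.   6.7 96.2] F [-0.54  0.22 -0.25] grip -0.0002
tool axes in marker frame
 [[-0.    -0.001 -1.   ]
 [-0.    -1.     0.001]
 [-1.     0.     0.   ]]
tool shift mm to -5.0 97.0 [-0.8 11.7  0. ]
```

View pics/s4.png

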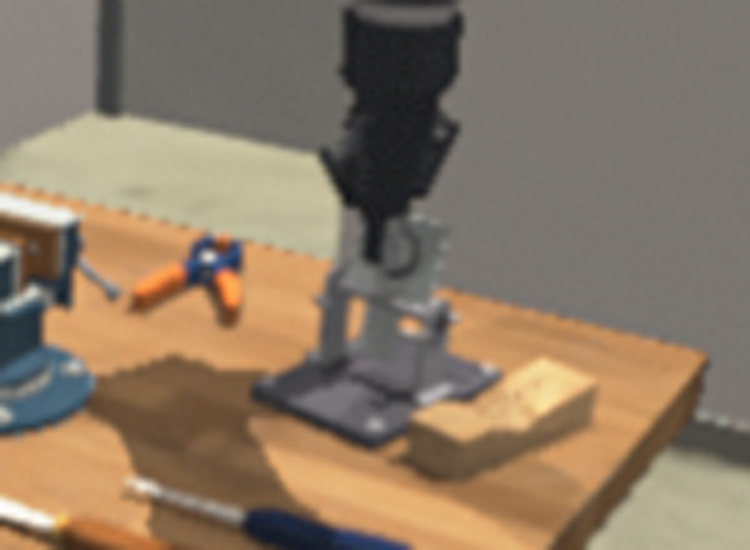

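The paddle is just past vertical and its ring faces the fingertip at (395,245). I'll continue over and start descending.

```bash
python3 -m pendant '[0,0,8,0,0, 0,0,8,0,0, 0,0,7,0,0, 0,2,7,0,0, 0,2,7,0,0, 0,3,6,0,0, 0,3,6,0,0, 0,3,3,0,0, 0,0,0,0,0]'
python3 g.py -45 76
```

```text
clock: 8.68
tcp_pos: [0.4668, -0.3536, 0.083]
orientation: [-2.111, 0.22, 2.112]
contact_force: [-0.2, -0.9, 0.3]
grip_width: -0.0003
t 8.68 marker-frame TCP mm [ -0.  -44.6  83. ] F [ 0.   -0.94  0.31] grip -0.0003
tool axes in marker frame
 [[-0.  0. -1.]
 [-0. -1. -0.]
 [-1.  0.  0.]]
tool shift mm to -45.0 76.0 [ 7.   0.4 -0. ]
```

```bash
python3 -m pendant '[0,3,0,0,0, 0,3,0,0,0, 0,2,0,0,0, 0,1,0,0,0, 0,0,0,0,0]'
python3 g.py -45 72
```

```text
clock: 9.3
tcp_pos: [0.4671, -0.3532, 0.0742]
orientation: [-2.112, 0.219, 2.112]
contact_force: [-0.3, -0.1, 0.3]
grip_width: -0.0003
t 9.3 marker-frame TCP mm [  0.2 -44.1  74.2] F [-0.24 -0.14  0.3 ] grip -0.0003
tool axes in marker frame
 [[-0.     0.001 -1.   ]
 [ 0.    -1.    -0.001]
 [-1.    -0.     0.   ]]
tool shift mm to -45.0 72.0 [2.2 0.9 0.2]
```

```bash
for i in 1 2; do python3 -m pendant '[0,1,0,0,0, 0,0,0,0,0]' | grep -E "pos|force"; done
```

```text
tcp_pos: [0.4671, -0.3533, 0.0733]
contact_force: [0.1, -0.8, 0.1]
tcp_pos: [0.4671, -0.3533, 0.0726]
contact_force: [-1.3, 1.2, 4.2]
```

```bash
for i in 1 2; do python3 -m pendant '[0,0.5,0,0,0, 0,0,0,0,0]' | grep -E "pos|force"; done
```

```text
tcp_pos: [0.4671, -0.3534, 0.0725]
contact_force: [-3.0, 1.5, 8.3]
tcp_pos: [0.4672, -0.3534, 0.0724]
contact_force: [-2.6, 1.7, 11.5]
```

The tip stopped hard at z = 72.5 mm, exactly the level height of the plate's top. I'll retract and verify.

```bash
python3 -m pendant '[0,-3,0,0,0, 0,-20,0,0,0, 0,-40,0,0,0, 0,-40,0,0,0, 0,-20,30,0,0, 0,0,50,0,0, 0,0,50,0,0, 0,0,50,0,0, 0,0,50,0,0, 0,0,0,0,0, 0,0,0,0,0]' | grep -E "clock|pos|force"
python3 - <<'E'
from h import *
im0=np.load("/tmp/top0.npz")["im"]
im,d=viewer.grab_frame("top");P=pts("top",d);ims=im.astype(int);sat=ims.max(-1)-ims.min(-1);x,y,h=np.moveaxis(P,-1,0)
box=(d>0)&(abs(x-.475)<.1)&(abs(y+.31)<.12)
m=box&(sat<45)&(ims.max(-1)<140)&(h<.03)&(h>.003)
m=cv2.morphologyEx((m|(box&(h>.04)&(sat<45))).astype(np.uint8),cv2.MORPH_OPEN,np.ones((3,3)))
n,l,st,_=cv2.connectedComponentsWithStats(m);k=1+st[1:,4].argmax()
q=P[(l==k)&(h<.03)];print("base",cv2.minAreaRect((q[:,:2]*1000).astype(np.float32)))
w=box&(ims.min(-1)>150)&(h>.055)&(h<.1);q=P[w];A=np.c_[q[:,:2]-[.476,-.310],np.ones(len(q))]
for i in range(4):
    c=np.linalg.lstsq(A,q[:,2],rcond=None)[0];e=abs(A@c-q[:,2]);A,q=A[e<.005],q[e<.005]
print("plane",c,len(q))
for o in nets.look_for("blank","top")[:1]: print("blank",o["location"],o["score"])
u,v=348,228
cv2.imwrite("pics/top5.png",cv2.resize(im[v-45:v+45,u-60:u+60,::-1],None,fx=6,fy=6,interpolation=cv2.INTER_CUBIC))
df=np.abs(ims-im0.astype(int)).sum(-1)[120:280,125:330];print("changed px rest of bench",(df>120).sum())
E
python3 look.py pics/s5.png
```

```text
clock: 11.68
tcp_pos: [0.42, -0.5776, 0.1936]
contact_force: [0.3, 0.3, 0.4]
base ((475.4613342285156, -311.4556884765625), (149.4725799560547, 110.54495239257812), 78.0720443725586)
plane [-0.04066927 -0.10916981  0.07638838] 66
blank [0.3761, -0.2931, 0.0315] 0.65
changed px rest of bench 1432
```

View pics/top5.png

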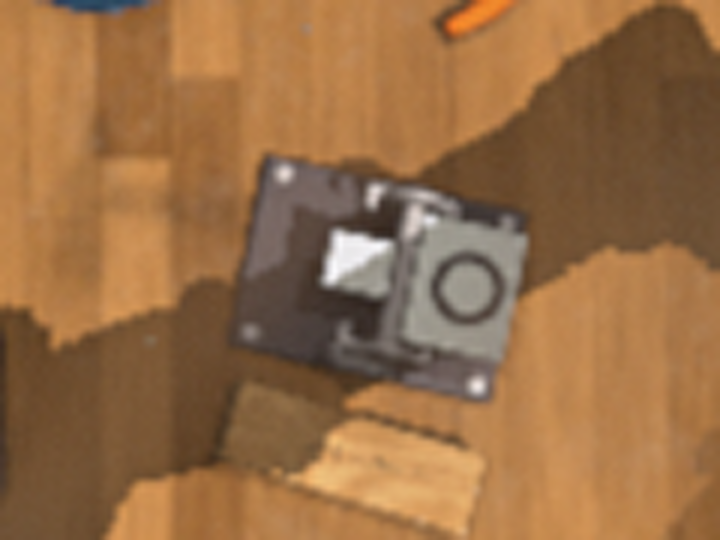

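View pics/s5.png

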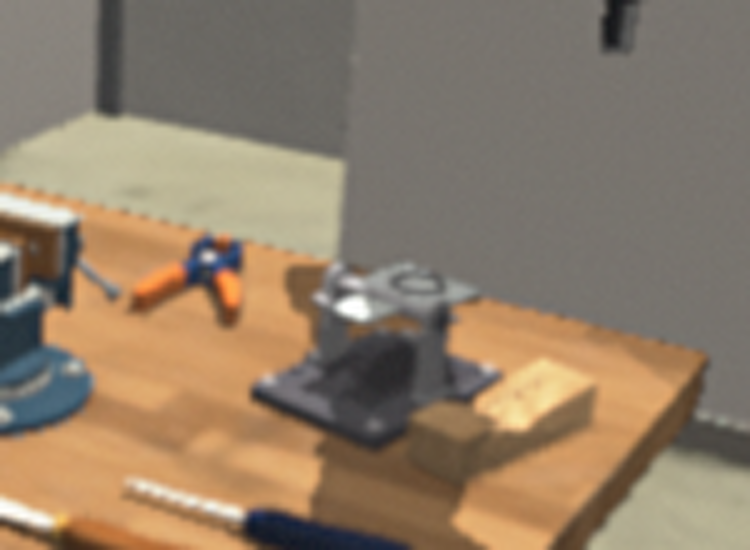

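The ring is up and the paddle points right, and it looks level. The base and blank are in the same pixels as before. The plane fit caught only 66 sunlit pixels because the paddle is in shadow, so I'll refit on geometry and check the other marker.

```bash
python3 - <<'E'
from h import *
im,d=viewer.grab_frame("top");P=pts("top",d)
a=-.208;E=np.array([[np.cos(a),np.sin(a)],[-np.sin(a),np.cos(a)]])
q=P[d>0];L=(q[:,:2]-[.4755,-.311])@E.T;h=q[:,2]
m=(abs(L[:,0])<28)
m=(abs(L[:,0])<.028)&(h>.05)&(h<.1)
for lo,hi in((-.058,-.03),(-.03,-.012),(.012,.036)):
    s=m&(L[:,1]>lo)&(L[:,1]<hi);print(lo,hi,s.sum(),np.percentile(h[s],[10,50,90]).round(4))
s=m&(L[:,1]<-.012)&(L[:,1]>-.058);print("slope",np.polyfit(L[s,1],h[s],1))
P0=pts("top",np.load("/tmp/top0.npz")["d"]);D=abs(P[...,2]-P0[...,2])>.012
D=cv2.morphologyEx(D.astype(np.uint8),cv2.MORPH_OPEN,np.ones((3,3)))
n,l,st,ce=cv2.connectedComponentsWithStats(D);print(st[1:],[P[int(c[1]),int(c[0])].round(2) for c in ce[1:]])
E
```

```text
-0.058 -0.03 145 [0.0697 0.0733 0.0776]
-0.03 -0.012 98 [0.0708 0.0744 0.0771]
0.012 0.036 69 [0.0691 0.0734 0.0767]
slope [0.02620275 0.07473375]
[[  336   214    19    24   257]
 [  356   219    20    24   278]
 [  246   219   266   165 11829]
 [  229   375    12     9    84]] [array([ 0.49, -0.27,  0.07]), array([ 0.47, -0.35,  0.07]), array([ 0.27, -0.34,  0.68]), array([-0.01,  0.07,  0.02])]
```

```bash
python3 -c "
from bench import r
print(r.hand_in())"
```

```text
the job is handed in; nothing more can be done
None
```

I turned the maple blank's marker over: the paddle now lies level on its stops with the ring showing. I handed the job in at about 12 s. I pressed the tail down with shut fingertips, pushed the raised paddle over the top, then pressed it down onto its stops.

**Last checks**
- **Stops:** the fingertip stopped firmly at z = 72.5 mm, exactly the height of the level plate's top. The final press was about 12 N.
- **Level:** the depth images show the paddle level to within about 0.03 rad. My first plane fit disagreed because it used only 66 sunlit pixels while the paddle was in shadow, so I discarded it and refitted by position.
- **Marker:** its base measured 1 to 1.5 mm from the starting fit, with yaw the same to 0.2°. That is within the camera's accuracy, and in the pictures it sits in the same place.
- **Blank:** it sits in the same place in the pictures. The network put it about 4 mm away from its first report, which is its stated error; I had no more exact measurement of it.
- **Everything else:** before and after depth images (differences over 12 mm) changed only at the paddle and the robot, so the other marker, plane, tools, clamps and mug show no change. The colour comparison did flag 1,432 changed pixels elsewhere on the bench. I put those down to the arm and its shadow without checking further.

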